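# Tighten a receiver's lens ring with a pin spanner

### The arm

A 6-joint arm with a two-finger parallel gripper is mounted at the origin on the work surface. World frame = base frame: x ahead of the robot, y to its left, z up, the work surface at z = 0. Lengths are in m, angles in rad, forces in N, time in s.
With the tool pointing down it reaches from about 0.325 to 0.9 m from the base axis. Payload 6.1 kg.
Tool frame: the origin (TCP) lies on the centre line of the jaws, within the pads' length; the fingertips stand 11 mm ahead of it and the grasp point (between the pads) lies 8 mm behind it; z points along the fingers, y is the line along which they close (so a half turn about z gives the same grasp; the last joint's range is limited). The gripper opens to 85 mm and grips with 20 to 120 N. Pads are 22 mm wide; open, the fingers measure 114 mm over their backs; the gripper's body (76 mm by 85 mm) begins 54 mm behind the grasp point. The pads swing forward as they close: fully open they stand 13 mm farther back than shut.
Start: joints at [1.139, 0.22, 1.526, -0, 1.395, -0.126], TCP at [0.188, 0.596, 0.21] pointing down, gripper open.
Joint ranges: [-2.98, 2.98], [-0.91, 2.08], [0.09, 2.57], [-1.24, 4.39], [0.2, 2.65], [-2.68, 2.68]. Speed limits (rad/s): [2.57, 2.57, 3.01, 3.14, 3.14, 3.14].

### API

Orientations are given as [roll, pitch, yaw] about the fixed x, y, z axes, in that order (R = Rz(yaw) Ry(pitch) Rx(roll)).
In Python, from bench import r gives the robot as it stands.
- The arm moves only by the shell command python3 -m jog 'ROWS'. ROWS is JSON, a list of rows, each an object with "translation": the shift along the tool's x, y, z scaled (see below), a list of three; "dr": the turn, a rotation vector about the tool's x, y, z scaled (see below), a list of three; "fingers": the opening, from 0 (shut) to 1 (fully open). In form: [{"translation": [tx, ty, tz], "dr": [wx, wy, wz], "fingers": fingers}, ...]. A call has exactly 10 rows; each row shifts and turns the commanded pose from where the row before left it, along the tool's axes as they then stand; what a row does not reach is not made up. The controller multiplies each number of a shift by 0.06 m and each number of a turn by 5 degrees. A row lasts 1/8 s, in which the tool goes at most 62.5 mm and 10.7 degrees, less where a joint would pass 70% of its speed; a pose out of reach is approached as far as the arm can. A call with a number of a shift or a turn outside -1 to 1 is refused whole. A call with a gripper value outside its range is refused whole. The fingers move at their own pace and stop on an object; the grip force is fixed at half the most. Time passes only in rows, so rows that do not move let the fingers close, or fill a call up. It gives the time, the measured TCP pose, the force, the opening and the grip force at its end, in the units of the state.
- r.observe(): the state, without advancing time (a new reading comes with each control period).
- r.camera(name): name is "side" or "top"; returns a dict with "pixels" (420x560x3 uint8, blue, green, red), "mtx" (3x3 intrinsics, pixels), "k1" (the pictures are not rectified: a ray, as slopes to the right and down, at radius r is drawn at 1 + k1 r^2 times it, then the intrinsics apply), "rvec" (rotation vector, rad) and "tvec" (3), from world to camera coordinates, as OpenCV has them. Camera axes: x right, y down, z forward; pixel columns grow to the right and rows downward; lengths in m; the calibration is good to about 2 mm. A picture is of the moment at which its call begins. There is no depth.
- r.hand_in(): hands the job in; it is judged then, once.
Trained networks look in a picture, given as the dict that the camera call returned (one of the last four; its "shot" number tells which), for a name from the list of things; names that differ only in an ending like _2 or _b are one class to them, and where a whole thing is asked for, a point or a joint stands for the part that bears it (a point fixed in the world has none). Each returns a list of dicts, best first, with "p" (0 to 1); they miss things now and then, are a little off and sometimes report something else, mostly with a low value. They report only what shows in the picture. A call takes as long as a camera call.
- r.outline_of(target, picture): "pixels" (420x560 bool, what is visible of it).
- r.pinpoint(target, picture): "location" ([x, y, z] in m, in world coordinates, good to about 4 mm: a listed point, or the origin of a listed thing).
The state is a dict: "t": time; "joint_positions": joint angles; "joint_vel": joint speeds; "effort": joint torques, N m; "tool_pos": TCP position; "ee_rot": TCP orientation; "force": force on the tool from outside, world axes, zero at the start; "wrist_torque": the same for the moment, N m; "opening": opening from 0.0 (shut) to 1.0 (fully open); "finger_force": force on a finger pad.
Only numpy, scipy, OpenCV 4.12 (cv2) and the standard library are available. Lean on these libraries where they do the work, as an engineer would, in place of code of your own. Each camera call takes 0.05 s, during which the arm holds its last target. There are 200 camera calls.

### The job

Tighten the brass lens retaining ring on the face of the receiver: put both pins of the yellow-handled pin spanner well down into two opposite holes of the ring and turn it clockwise (seen from above) in short swings between the carrying handles, lifting out and stepping back to other holes as needed, until the ring comes to its stop with its red mark facing the red mark on the panel. Turn the ring only with the spanner, not with the fingers, then lay the spanner flat on the bench, pins down, and leave the screwdriver, spray can and meter where they are.

Things in the scene. Friction and masses are not known exactly. Their poses are not given: they have to be found in the camera images.
- receiver: Radio receiver lying on its back, fixed: aluminium box, black front panel facing up, 210 x 270 mm (x -90 to +120 mm, y -135 to +135 mm), its face 70 mm above the bench. Origin: on the bench, under the ring's axis; z up; its -x edge is roughly towards the robot. Four grey knobs (34 mm across, 25 mm high) at x = +92, y = -75, -25, 25, 75 mm. A red mark on the panel lies on the -x side of the ring.
- carry_left (a point): Middle of the top bar of the U-shaped steel carrying handle at the receiver's y = +115 mm, from x = -75 to +75 mm, bar diameter 10 mm, top 45 mm above the panel. With the like handle at y = -115 mm it lets an engaged spanner swing only with its grip pointing within about 48 degrees of the receiver's -x.
- carry_right (a point): The same point of the other carrying handle, at the receiver's y = -115 mm.
- ring_seat (a point): Point on the ring's axis at the level of the bottoms of the ring's holes, 4 mm above the panel face (74 mm above the bench); fixed to the receiver, same axes.
- ring_mark (a point): Red mark on the brass ring's top, 47 mm from the ring's vertical axis; turns with the ring; its x points outward from the axis, z up. Ring: 100 mm across, top 14 mm above the panel; 12 holes, 30 degrees apart, one of them at the mark's angle, centred 37 mm from the axis, each about 13 x 13 mm, 10 mm deep; opposite holes 74 mm apart. The lens inside lies 5 mm below the ring's top.
- lens_ring (a joint): Turn of the ring in rad, growing clockwise seen from above, stiff (about 0.25 N m), stays where it is left. 2.6 is the stop, where the red mark points along the receiver's -x; it starts at 0 to 0.7. At value q the mark points at angle pi + 2.6 - q (counter-clockwise from the receiver's +x).
- spanner: Pin spanner, 200 mm long, 0.28 kg, lying left or right of the receiver, pins down, grip roughly towards the robot. Origin: midway between its two pin tips, at their level (0 on the bench); z up. Pins 8 mm diameter at x = +37 and -37 mm, reaching 12 mm below a flat steel bar (22 mm wide, 12 to 20 mm above the origin, x -86 to +44 mm). The grip's underside is level with the pin tips.
- spanner_grip (a point): Good place to hold the spanner, at its x = -115 mm, 24 mm above its pin tips, in the yellow grip: x from -156 to -80 mm, 22 mm wide along the spanner's y (grip across it), 0 to 34 mm above the pin tips. Same axes as the spanner.
- screwdriver: Screwdriver with red handle, 190 mm long, lying on the bench at the other side of the receiver from the spanner; leave alone.
- can: Blue spray can, 60 mm diameter, 150 mm tall, standing at a far corner of the work area; origin under its base; leave alone.
- meter: Yellow multimeter, 150 x 75 x 34 mm, lying at the other far corner; origin under its centre; leave alone.

How it is judged:
On the way, in this order (a step that is already met when the one before it is completed fails the run):
1. both pins of the spanner are down in holes of the ring before it is turned far (horizontal distance between spanner and ring_seat below 0.008 m and z of spanner in the frame of ring_seat below 0.007 m and value of joint lens_ring below 1.2 rad), for 0.1 s.
2. the ring has been turned to its stop (within 0.1 rad) (value of joint lens_ring above 2.5 rad), for 0.1 s.
At the end, for the whole second after the job is handed in: The ring stands within 0.1 rad of its stop, the spanner lies flat, pins down, at rest on the bench (origin under 8 mm high, tilt under 0.12 rad), and the screwdriver, spray can and meter are within 30 mm of where they were (value of joint lens_ring above 2.5 rad and height (world z) of spanner below 0.008 m and angle between spanner's own z axis and vertical below 0.12 rad and linear speed of spanner below 0.02 m/s and distance of each of screwdriver, can, meter from where it was at the start of the episode below 0.03 m); the robot touches nothing.
It fails at once if the ring is turned while the spanner is not in it (velocity of joint lens_ring above 0.3 rad/s and (horizontal distance between spanner and ring_seat above 0.02 m or z of spanner in the frame of ring_seat above 0.016 m)).
It fails at once if the screwdriver is moved more than 30 mm (distance of screwdriver from where it was at the start of the episode above 0.03 m).
It fails at once if the spray can is moved more than 30 mm (distance of can from where it was at the start of the episode above 0.03 m).
It fails at once if the meter is moved more than 30 mm (distance of meter from where it was at the start of the episode above 0.03 m).
It also fails if it takes over 72 s, if anything falls off the work surface, if the arm or the gripper's body presses on something with over 40 N, if the wrist force passes 120 N, or if a joint passes its speed limit or range.

## Working session

There is one attempt and no reset: what is moved stays moved. The work goes in short steps, Python scripts to look and compute and a shell command to move; the robot and the scene stay as the last step left them, time stands still between calls to the robot, and variables do not carry over. Pictures are saved under pics/ and viewed, at most 10 in all, crops included, and the job is handed in when it is done.

```bash
ls; mkdir -p pics
cat > h.py <<'E'
from bench import r
import numpy as np, cv2
def shot(n,f=None):
    c=r.camera(n)
    if f: cv2.imwrite('pics/'+f,c['pixels'])
    return c
def ray(c,uv):
    K=np.array(c['mtx']);x=(uv[0]-K[0,2])/K[0,0];y=(uv[1]-K[1,2])/K[1,1]
    d=np.hypot(x,y);q=d
    for _ in range(20): q=d/(1+c['k1']*q*q)
    s=q/d if d>0 else 1
    R=cv2.Rodrigues(np.array(c['rvec'],float))[0];t=np.array(c['tvec'],float).ravel()
    return -R.T@t, R.T@np.array([x*s,y*s,1])
def onz(c,uv,z):
    o,d=ray(c,uv);return o+d*(z-o[2])/d[2]
E
python3 - <<'E'
from h import *
np.set_printoptions(precision=4,suppress=True)
print(r.observe())
a=shot('top','top1.png');b=shot('side','side1.png')
for n in ['receiver','carry_left','carry_right','ring_seat','ring_mark','spanner','spanner_grip','screwdriver','can','meter']:
    for k,c in (('t',a),('s',b)):
        print(n,k,[(np.round(x['location'],4).tolist(),round(x['p'],2)) for x in r.pinpoint(n,c)[:2]])
E
```

```text
pics
{'t': 0.0, 'joint_positions': array([ 1.1389,  0.2212,  1.5276,  0.    ,  1.3947, -0.1261]), 'joint_vel': array([-0.0001,  0.0022,  0.0007,  0.0012,  0.0006, -0.0019]), 'effort': array([  0.0008, -49.6885, -38.9408,  -0.0002,   0.0109,  -0.    ]), 'tool_pos': array([0.1879, 0.5954, 0.2092]), 'ee_rot': array([-3.1397, -0.0002,  2.8358]), 'force': array([ 0.2142, -0.2247,  0.5116]), 'wrist_torque': array([ 0.0335,  0.0041, -0.0077]), 'finger_force': 0.0, 'opening': 1.0014660295885283}
receiver t [([0.5685, 0.0423, -0.0003], 0.75)]
receiver s [([0.5732, 0.0426, -0.0004], 0.72)]
carry_left t [([0.6186, 0.1472, 0.1056], 0.56)]
carry_left s [([0.6228, 0.1431, 0.11], 0.57), ([0.5922, 0.0019, 0.0803], 0.3)]
carry_right t [([0.5173, -0.0575, 0.1071], 0.62), ([0.5681, 0.0463, 0.0782], 0.55)]
carry_right s [([0.5139, -0.0531, 0.1092], 0.93)]
ring_seat t [([0.5689, 0.0426, 0.0738], 0.8), ([0.6882, 0.3481, -0.0029], 0.52)]
ring_seat s [([0.5709, 0.0421, 0.0766], 0.78)]
ring_mark t [([0.5899, 0.0044, 0.0839], 0.8)]
ring_mark s [([0.5914, 0.0034, 0.0797], 0.75), ([0.6241, 0.1453, 0.1106], 0.46)]
spanner t [([0.4933, -0.3199, 0.0018], 0.73)]
spanner s []
spanner_grip t [([0.3865, -0.3526, 0.0233], 0.85)]
spanner_grip s [([0.3843, -0.3491, 0.0269], 0.66), ([0.5608, 0.2826, -0.0011], 0.62)]
screwdriver t [([0.5572, 0.2827, -0.0007], 0.55)]
screwdriver s [([0.5588, 0.2808, -0.0004], 0.69), ([0.5692, 0.0446, 0.0727], 0.69)]
can t [([0.6859, 0.3482, -0.005], 0.92)]
can s [([0.6948, 0.349, -0.0025], 0.82)]
meter t [([0.6914, -0.345, 0.0033], 0.73)]
meter s [([0.6882, -0.3391, 0.0011], 0.71)]
```

View pics/top1.png

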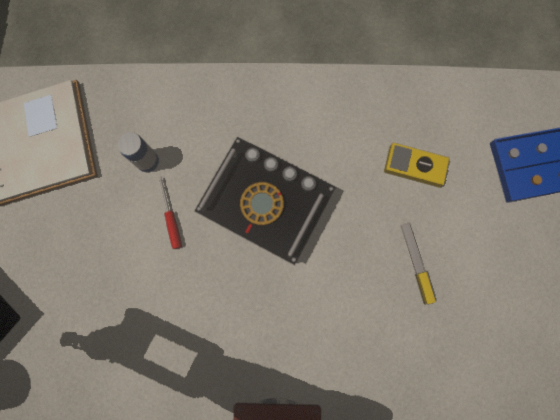

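View pics/side1.png

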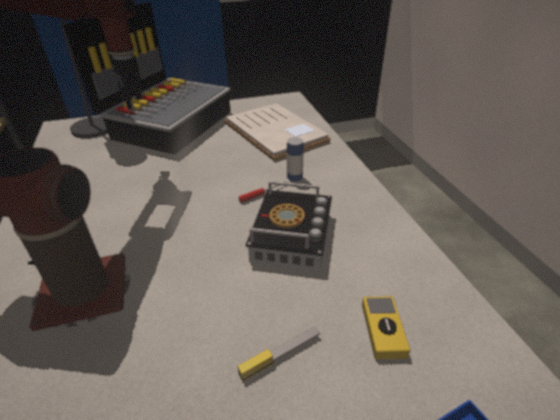

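Run:
```python
from h import *
a=shot('top')
m=r.outline_of('spanner',a)[0]['pixels'].astype(np.uint8)
p=np.argwhere(m)[:,::-1].astype(float)
w=np.array([onz(a,q,0.025)[:2] for q in p]);c=w.mean(0);_,_,v=np.linalg.svd(w-c)
d=v[0]*np.sign(v[0][0]);s=(w-c)@d
print('spanner yaw',np.degrees(np.arctan2(d[1],d[0])),c,s.min(),s.max(),a['rvec'],a['tvec'])
# red pixels
P=a['pixels'].astype(int);B,G,R=P[...,0],P[...,1],P[...,2]
red=((R>110)&(G<70)&(B<70)).astype(np.uint8)
n,l,st,ce=cv2.connectedComponentsWithStats(red)
for i in range(1,n):
    if st[i,4]>4: print(ce[i],st[i,4],onz(a,ce[i],.084),onz(a,ce[i],.07))
# yellow
hsv=cv2.cvtColor(a['pixels'],cv2.COLOR_BGR2HSV)
ye=(((hsv[...,0]>20)&(hsv[...,0]<35)&(hsv[...,1]>120))&(m>0)).astype(np.uint8)
n,l,st,ce=cv2.connectedComponentsWithStats(ye)
for i in range(1,n):
    if st[i,4]>20:
        q=cv2.minAreaRect(np.argwhere(l==i)[:,::-1].astype(np.float32));print('yellow',ce[i],q,[onz(a,x,.034)[:2] for x in cv2.boxPoints(q)])
```

```text
spanner yaw 15.903104470946305 [ 0.43101565 -0.33468938] -0.09353645628573276 0.10932653105306844 [ 2.12851258 -2.09235673  0.1773341 ] [0.00467326 0.57146196 1.03494917]
[278.85714286 193.71428571] 7 [0.59062471 0.00277336 0.084     ] [0.59366555 0.00298246 0.07      ]
[171.5        229.40079365] 252 [0.50213791 0.25119491 0.084     ] [0.50398821 0.25474639 0.07      ]
[248.20833333 228.16666667] 24 [0.5082026  0.07215964 0.084     ] [0.51013449 0.0733023  0.07      ]
yellow [425.6547619  287.73214286] ((425.58917236328125, 287.6648864746094), (31.908321380615234, 10.734135627746582), 72.89727020263672) [array([ 0.41082874, -0.3261948 ]), array([ 0.41852948, -0.35126198]), array([ 0.3468068, -0.3715377]), array([ 0.33932929, -0.34664937])]
```

The top view shows the receiver at about (265,203), ring centre (262,203), red panel mark (249,228), ring mark (279,194) and the spanner from (407,225) to (428,300). The side view agrees. This gives receiver yaw about -27.5°, ring q about 0.05 and spanner yaw about 16.5°. The plan is to grip with tool x along the spanner's -x so joint 6 stays in range during the swings.

```bash
cat >> h.py <<'E'
def plan(way):
    """way: list of (x,y,z,yawdeg,nrows) world; prints tool rows from the measured pose"""
    o=r.observe();p=np.array(o['tool_pos']);y=np.degrees(o['ee_rot'][2]);print('at',p.round(4),round(y,1),'q',np.round(o['joint_positions'],2))
    for X,Y,Z,yw,n in way:
        d=(np.array([X,Y,Z])-p)/n;dy=((yw-y+180)%360-180)/n
        for _ in range(n):
            a=np.radians(y);t=np.array([np.cos(a)*d[0]+np.sin(a)*d[1],np.sin(a)*d[0]-np.cos(a)*d[1],-d[2]])/.06
            print('{"translation":%s,"dr":[0,0,%.2f],"fingers":}'%(np.round(t,3).tolist(),-dy/5));y+=dy
        p=np.array([X,Y,Z])
E
python3 -c "
from h import *
plan([(.43,.1,.23,165,10),(.386,-.351,.13,196.5,9)])"
```

```text
at [0.1882 0.596  0.2103] 162.5 q [ 1.14  0.22  1.53 -0.    1.39 -0.13]
{"translation":[-0.633, -0.667, -0.033],"dr":[0,0,-0.05],"fingers":}
{"translation":[-0.63, -0.67, -0.033],"dr":[0,0,-0.05],"fingers":}
{"translation":[-0.627, -0.672, -0.033],"dr":[0,0,-0.05],"fingers":}
{"translation":[-0.624, -0.675, -0.033],"dr":[0,0,-0.05],"fingers":}
{"translation":[-0.621, -0.678, -0.033],"dr":[0,0,-0.05],"fingers":}
{"translation":[-0.618, -0.681, -0.033],"dr":[0,0,-0.05],"fingers":}
{"translation":[-0.615, -0.683, -0.033],"dr":[0,0,-0.05],"fingers":}
{"translation":[-0.612, -0.686, -0.033],"dr":[0,0,-0.05],"fingers":}
{"translation":[-0.609, -0.689, -0.033],"dr":[0,0,-0.05],"fingers":}
{"translation":[-0.606, -0.691, -0.033],"dr":[0,0,-0.05],"fingers":}
{"translation":[-0.137, -0.828, 0.185],"dr":[0,0,-0.70],"fingers":}
{"translation":[-0.087, -0.835, 0.185],"dr":[0,0,-0.70],"fingers":}
{"translation":[-0.036, -0.838, 0.185],"dr":[0,0,-0.70],"fingers":}
{"translation":[0.016, -0.839, 0.185],"dr":[0,0,-0.70],"fingers":}
{"translation":[0.067, -0.836, 0.185],"dr":[0,0,-0.70],"fingers":}
{"translation":[0.118, -0.831, 0.185],"dr":[0,0,-0.70],"fingers":}
{"translation":[0.168, -0.822, 0.185],"dr":[0,0,-0.70],"fingers":}
{"translation":[0.218, -0.81, 0.185],"dr":[0,0,-0.70],"fingers":}
{"translation":[0.267, -0.795, 0.185],"dr":[0,0,-0.70],"fingers":}
```

```bash
python3 -m jog '[{"translation":[-0.63,-0.67,-0.033],"dr":[0,0,-0.05],"fingers":1},{"translation":[-0.63,-0.67,-0.033],"dr":[0,0,-0.05],"fingers":1},{"translation":[-0.63,-0.67,-0.033],"dr":[0,0,-0.05],"fingers":1},{"translation":[-0.62,-0.675,-0.033],"dr":[0,0,-0.05],"fingers":1},{"translation":[-0.62,-0.68,-0.033],"dr":[0,0,-0.05],"fingers":1},{"translation":[-0.62,-0.68,-0.033],"dr":[0,0,-0.05],"fingers":1},{"translation":[-0.615,-0.68,-0.033],"dr":[0,0,-0.05],"fingers":1},{"translation":[-0.61,-0.685,-0.033],"dr":[0,0,-0.05],"fingers":1},{"translation":[-0.61,-0.69,-0.033],"dr":[0,0,-0.05],"fingers":1},{"translation":[-0.61,-0.69,-0.033],"dr":[0,0,-0.05],"fingers":1}]'
python3 -m jog '[{"translation":[-0.137,-0.83,0.185],"dr":[0,0,-0.7],"fingers":1},{"translation":[-0.087,-0.835,0.185],"dr":[0,0,-0.7],"fingers":1},{"translation":[-0.036,-0.84,0.185],"dr":[0,0,-0.7],"fingers":1},{"translation":[0.016,-0.84,0.185],"dr":[0,0,-0.7],"fingers":1},{"translation":[0.067,-0.836,0.185],"dr":[0,0,-0.7],"fingers":1},{"translation":[0.118,-0.83,0.185],"dr":[0,0,-0.7],"fingers":1},{"translation":[0.168,-0.822,0.185],"dr":[0,0,-0.7],"fingers":1},{"translation":[0.218,-0.81,0.185],"dr":[0,0,-0.7],"fingers":1},{"translation":[0.267,-0.795,0.185],"dr":[0,0,-0.7],"fingers":1},{"translation":[0,0,0],"dr":[0,0,0],"fingers":1}]'
python3 - <<'E'
from h import *
plan([(.386,-.351,.016,196,8)])
E
```

```text
t: 2.45
tool_pos: [0.4304, 0.0985, 0.2306]
ee_rot: [3.141, 0.001, 2.879]
force: [0.8, 0.9, 0.1]
opening: 1.0
finger_force: 0.0
t: 3.7
tool_pos: [0.3951, -0.3437, 0.1287]
ee_rot: [-3.134, -0.019, -2.878]
force: [0.0, 0.2, 0.3]
opening: 1.0
finger_force: 0.0
at [ 0.3951 -0.3437  0.1287] -164.9 q [-0.85  0.06  1.87 -0.02  1.22 -2.68]
{"translation":[0.022, -0.01, 0.235],"dr":[0,0,-0.02],"fingers":}
{"translation":[0.022, -0.01, 0.235],"dr":[0,0,-0.02],"fingers":}
{"translation":[0.022, -0.01, 0.235],"dr":[0,0,-0.02],"fingers":}
{"translation":[0.022, -0.01, 0.235],"dr":[0,0,-0.02],"fingers":}
{"translation":[0.022, -0.01, 0.235],"dr":[0,0,-0.02],"fingers":}
{"translation":[0.022, -0.009, 0.235],"dr":[0,0,-0.02],"fingers":}
{"translation":[0.022, -0.009, 0.235],"dr":[0,0,-0.02],"fingers":}
{"translation":[0.022, -0.009, 0.235],"dr":[0,0,-0.02],"fingers":}
```

Joint 6 reached its limit, so I'll grip with tool x along the spanner's +x instead, a half turn back. The swings then run from +36° to -24°.

```bash
for i in 1 2 3; do python3 -m jog '[{"translation":[0,0,0],"dr":[0,0,1],"fingers":1},{"translation":[0,0,0],"dr":[0,0,1],"fingers":1},{"translation":[0,0,0],"dr":[0,0,1],"fingers":1},{"translation":[0,0,0],"dr":[0,0,1],"fingers":1},{"translation":[0,0,0],"dr":[0,0,1],"fingers":1},{"translation":[0,0,0],"dr":[0,0,1],"fingers":1},{"translation":[0,0,0],"dr":[0,0,1],"fingers":1},{"translation":[0,0,0],"dr":[0,0,1],"fingers":1},{"translation":[0,0,0],"dr":[0,0,1],"fingers":1},{"translation":[0,0,0],"dr":[0,0,1],"fingers":1}]' | tail -6 | head -3; done
python3 -m jog '[{"translation":[0,0,0],"dr":[0,0,1],"fingers":1},{"translation":[0,0,0],"dr":[0,0,1],"fingers":1},{"translation":[0,0,0],"dr":[0,0,1],"fingers":1},{"translation":[0,0,0],"dr":[0,0,1],"fingers":1},{"translation":[0,0,0],"dr":[0,0,1],"fingers":1},{"translation":[0,0,0],"dr":[0,0,1],"fingers":1},{"translation":[0,0,0],"dr":[0,0,0],"fingers":1},{"translation":[0,0,0],"dr":[0,0,0],"fingers":1},{"translation":[0,0,0],"dr":[0,0,0],"fingers":1},{"translation":[0,0,0],"dr":[0,0,0],"fingers":1}]'
python3 - <<'E'
from h import *
plan([(.386,-.351,.016,16.3,8)])
E
```

```text
t: 4.95
tool_pos: [0.396, -0.3408, 0.1304]
ee_rot: [-3.122, -0.004, 2.534]
t: 6.2
tool_pos: [0.396, -0.3408, 0.1304]
ee_rot: [-3.126, 0.012, 1.662]
t: 7.45
tool_pos: [0.396, -0.3408, 0.1304]
ee_rot: [-3.141, 0.02, 0.789]
t: 8.7
tool_pos: [0.3957, -0.3419, 0.1299]
ee_rot: [3.133, 0.018, 0.267]
force: [0.1, -0.3, 0.1]
opening: 1.004
finger_force: 0.0
at [ 0.3957 -0.3419  0.1299] 15.3 q [-0.85  0.05  1.87 -0.02  1.22  0.46]
{"translation":[-0.025, 0.013, 0.237],"dr":[0,0,-0.02],"fingers":}
{"translation":[-0.025, 0.013, 0.237],"dr":[0,0,-0.02],"fingers":}
{"translation":[-0.025, 0.013, 0.237],"dr":[0,0,-0.02],"fingers":}
{"translation":[-0.025, 0.013, 0.237],"dr":[0,0,-0.02],"fingers":}
{"translation":[-0.025, 0.013, 0.237],"dr":[0,0,-0.02],"fingers":}
{"translation":[-0.025, 0.013, 0.237],"dr":[0,0,-0.02],"fingers":}
{"translation":[-0.025, 0.013, 0.237],"dr":[0,0,-0.02],"fingers":}
{"translation":[-0.025, 0.013, 0.237],"dr":[0,0,-0.02],"fingers":}
```

```bash
cat >> h.py <<'E'
from scipy.spatial.transform import Rotation as Ro
def tilt():
    o=r.observe();e=o['ee_rot'];C=Ro.from_euler('xyz',e);D=Ro.from_euler('xyz',[np.pi,0,e[2]])
    print('level dr',np.round(np.degrees((C.inv()*D).as_rotvec())/5,3))
E
python3 -c "
from h import *
tilt()
c=shot('top')
for n in ['spanner','spanner_grip']: print(n,[(np.round(x['location'],4).tolist(),round(x['p'],2)) for x in r.pinpoint(n,c)[:1]])"
```

```text
level dr [0.104 0.206 0.001]
spanner [([0.4959, -0.32, -0.0001], 0.68)]
spanner_grip [([0.3838, -0.3524, 0.023], 0.78)]
```

```bash
python3 -m jog '[{"translation":[0,0,0],"dr":[0.104,0.206,-0.18],"fingers":1},{"translation":[-0.036,0.019,0.317],"dr":[0,0,0],"fingers":1},{"translation":[-0.036,0.019,0.317],"dr":[0,0,0],"fingers":1},{"translation":[-0.036,0.019,0.317],"dr":[0,0,0],"fingers":1},{"translation":[-0.036,0.019,0.317],"dr":[0,0,0],"fingers":1},{"translation":[-0.036,0.019,0.317],"dr":[0,0,0],"fingers":1},{"translation":[-0.036,0.019,0.317],"dr":[0,0,0],"fingers":1},{"translation":[0,0,0],"dr":[0,0,0],"fingers":1},{"translation":[0,0,0],"dr":[0,0,0],"fingers":0},{"translation":[0,0,0],"dr":[0,0,0],"fingers":0}]'
python3 -m jog '[{"translation":[0,0,0],"dr":[0,0,0],"fingers":0},{"translation":[0,0,0],"dr":[0,0,0],"fingers":0},{"translation":[0,0,0],"dr":[0,0,0],"fingers":0},{"translation":[0,0,0],"dr":[0,0,0],"fingers":0},{"translation":[0,0,0],"dr":[0,0,0],"fingers":0},{"translation":[0,0,-0.4],"dr":[0,0,0],"fingers":0},{"translation":[0,0,-0.6],"dr":[0,0,0],"fingers":0},{"translation":[0,0,-0.6],"dr":[0,0,0],"fingers":0},{"translation":[0,0,-0.6],"dr":[0,0,0],"fingers":0},{"translation":[0,0,0],"dr":[0,0,0],"fingers":0}]'
python3 - <<'E'
from h import *
a=shot('top');b=shot('side','side2.png')
for n in ['spanner','spanner_grip']:
    for c in (a,b): print(n,[(np.round(x['location'],4).tolist(),round(x['p'],2)) for x in r.pinpoint(n,c)[:1]])
tilt();print(r.observe()['tool_pos'])
E
```

```text
t: 10.1
tool_pos: [0.3858, -0.3529, 0.0169]
ee_rot: [3.14, -0.001, 0.283]
force: [0.3, 0.3, 0.5]
opening: 0.603
finger_force: 0.0
t: 11.35
tool_pos: [0.3869, -0.3542, 0.1514]
ee_rot: [3.135, -0.003, 0.283]
force: [0.2, -0.6, -0.4]
opening: -0.002
finger_force: 0.0
spanner [([0.4957, -0.321, 0.0022], 0.68)]
spanner [([0.4923, -0.3204, 0.0005], 0.71)]
spanner_grip [([0.3825, -0.3524, 0.0252], 0.76)]
spanner_grip [([0.3852, -0.3492, 0.0241], 0.78)]
level dr [-0.031  0.013 -0.   ]
[ 0.38452377 -0.35134252  0.1461932 ]
```

View pics/side2.png

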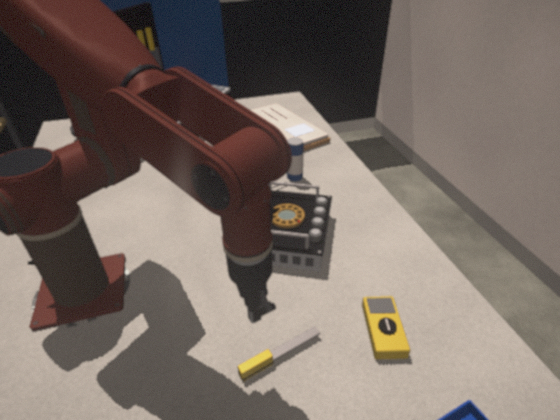

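The fingers closed on nothing: the gripper tip is at (260,313) and the spanner still lies at about (280,352). I'll go back down and close while watching the opening.

```bash
python3 -m jog '[{"translation":[0,0,0],"dr":[0,0,0],"fingers":1},{"translation":[0,0,0],"dr":[0,0,0],"fingers":1},{"translation":[0,0,0],"dr":[0,0,0],"fingers":1},{"translation":[0,0,0],"dr":[0,0,0],"fingers":1},{"translation":[0,0,0.5],"dr":[0,0,0],"fingers":1},{"translation":[0,0,0.5],"dr":[0,0,0],"fingers":1},{"translation":[0,0,0.5],"dr":[0,0,0],"fingers":1},{"translation":[0,0,0.5],"dr":[0,0,0],"fingers":1},{"translation":[0,0,0.2],"dr":[0,0,0],"fingers":1},{"translation":[0,0,0],"dr":[0,0,0],"fingers":1}]'
python3 - <<'E'
from h import *
print(r.observe()['tool_pos'],r.observe()['opening'])
for n in('top','side'):
    c=shot(n,n+'3.png'); 
    for p in ([.385,-.352,.034],[.308+.03,-.3755+.009,.034],r.observe()['tool_pos']):
        print(n,cv2.projectPoints(np.array([p],float),np.array(c['rvec']),np.array(c['tvec']),np.array(c['mtx']),np.array([c['k1'],0,0,0]))[0].ravel())
i=cv2.imread('pics/side3.png')[280:410,180:380];j=cv2.imread('pics/top3.png')[210:330,350:500]
cv2.imwrite('pics/c3.png',np.hstack([cv2.resize(i,(450,292)),cv2.resize(j,(350,292))]))
E
```

```text
t: 12.9
tool_pos: [0.3849, -0.3518, 0.0153]
ee_rot: [-3.14, 0.001, 0.283]
force: [1.2, 0.0, 0.3]
opening: 1.003
finger_force: 0.0
[ 0.38485095 -0.35175121  0.01527908] 1.0034205435737773
top [426.79493137 285.01200293]
top [433.43459728 305.09912992]
top [424.74184905 284.93103022]
side [257.61209261 358.91863306]
side [236.90320711 371.25936236]
side [258.51229156 363.78504944]
```

View pics/c3.png

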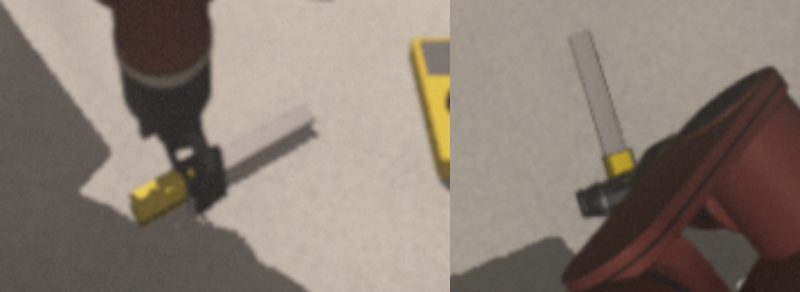

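The fingers straddle the yellow grip correctly, so I'll close and read the opening before lifting.

```bash
python3 -m jog '[{"translation":[0,0,0],"dr":[0,0,0],"fingers":0},{"translation":[0,0,0],"dr":[0,0,0],"fingers":0},{"translation":[0,0,0],"dr":[0,0,0],"fingers":0},{"translation":[0,0,0],"dr":[0,0,0],"fingers":0},{"translation":[0,0,0],"dr":[0,0,0],"fingers":0},{"translation":[0,0,0],"dr":[0,0,0],"fingers":0},{"translation":[0,0,0],"dr":[0,0,0],"fingers":0},{"translation":[0,0,0],"dr":[0,0,0],"fingers":0},{"translation":[0,0,0],"dr":[0,0,0],"fingers":0},{"translation":[0,0,0],"dr":[0,0,0],"fingers":0}]'
```

```text
t: 14.25
tool_pos: [0.3852, -0.3521, 0.0157]
ee_rot: [-3.141, 0.0, 0.283]
force: [-0.0, 0.2, 0.6]
opening: -0.001
finger_force: 0.0
```

Run:
```python
from h import *
for n in('top','side'):
    c=shot(n,n+'4.png')
    for k in ['spanner','spanner_grip']: print(k,[(np.round(x['location'],4).tolist(),round(x['p'],2)) for x in r.pinpoint(k,c)[:1]])
i=cv2.imread('pics/side4.png')[300:400,200:340];j=cv2.imread('pics/top4.png')[210:330,370:470]
cv2.imwrite('pics/c4.png',np.hstack([cv2.resize(i,(560,400)),cv2.resize(j,(240,288))[:400] if 0 else cv2.resize(j,(240,400))]))
```

```text
spanner [([0.4969, -0.3205, 0.001], 0.9)]
spanner_grip [([0.3866, -0.3544, 0.0214], 0.94)]
spanner [([0.4926, -0.3179, 0.0016], 0.79)]
spanner_grip [([0.3833, -0.35, 0.0223], 0.98)]
```

View pics/c4.png

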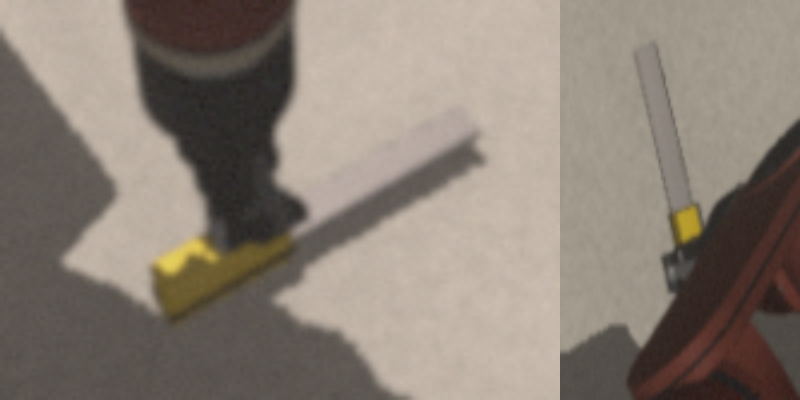

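Run:
```python
from h import *
c=shot('side');t=shot('top')
def pj(c,P): return cv2.projectPoints(np.array(P,float).reshape(-1,3),np.array(c['rvec']),np.array(c['tvec']),np.array(c['mtx']),np.array([c['k1'],0,0,0]))[0].reshape(-1,2)
a=np.radians(16.2);ux=np.array([np.cos(a),np.sin(a),0]);uy=np.array([-np.sin(a),np.cos(a),0]);uz=np.array([0,0,1])
O=np.array([.4955,-.3198,0]);T=np.array(r.observe()['tool_pos'])
out=[]
for c,x0,y0,w,h,s in ((c,215,320,90,70,6),(t,400,240,44,70,6)):
    I=cv2.resize(c['pixels'][y0:y0+h,x0:x0+w],None,fx=s,fy=s,interpolation=cv2.INTER_CUBIC)
    I=cv2.convertScaleAbs(I,alpha=1.8)
    f=lambda P:[tuple(int(v) for v in ((q+.5-[x0,y0])*s)) for q in pj(c,P)]
    def box(O,xs,ys,zs,col):
        C=[O+x*ux+y*uy+z*uz for x in xs for y in ys for z in zs];q=f(C)
        for i in range(8):
            for b in (1,2,4):
                if not i&b: cv2.line(I,q[i],q[i|b],col,1)
    box(O,(-.156,-.08),(-.011,.011),(0,.034),(0,255,0))
    box(T,(-.011,.011),(-.0145,.0145),(-.011,.03),(255,0,255))
    out.append(I)
cv2.imwrite('pics/c5.png',np.hstack(out)); print(out[0].shape,out[1].shape)
```

```text
(420, 540, 3) (420, 264, 3)
```

View pics/c5.png

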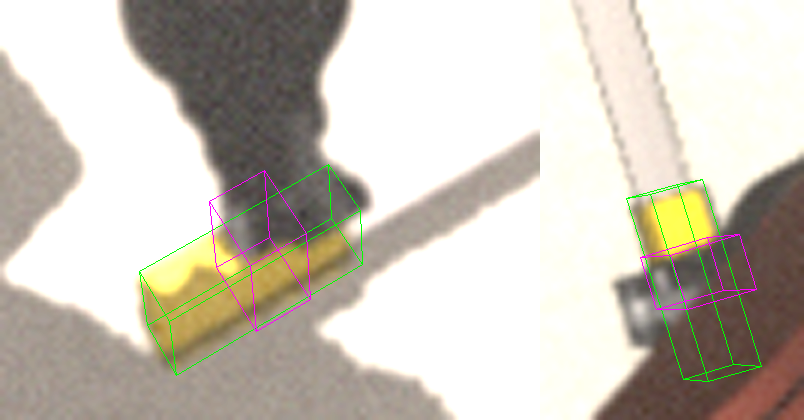

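```bash
python3 -m jog '[{"translation":[0,0,0],"dr":[0,0,0],"fingers":0.5},{"translation":[0,0,0],"dr":[0,0,0],"fingers":0.5},{"translation":[0,0,0],"dr":[0,0,0],"fingers":0.5},{"translation":[0,0,0],"dr":[0,0,0],"fingers":0.5},{"translation":[0,0,0],"dr":[0,0,0],"fingers":0.5},{"translation":[0,0,0],"dr":[0,0,0],"fingers":0.5},{"translation":[0,0,0],"dr":[0,0,0],"fingers":0.5},{"translation":[0,0,0],"dr":[0,0,0],"fingers":0.5},{"translation":[0,0,0],"dr":[0,0,0],"fingers":0.5},{"translation":[0,0,0],"dr":[0,0,0],"fingers":0.5}]'
python3 - <<'E'
from h import *
c=shot('side')
def pj(c,P): return cv2.projectPoints(np.array(P,float).reshape(-1,3),np.array(c['rvec']),np.array(c['tvec']),np.array(c['mtx']),np.array([c['k1'],0,0,0]))[0].reshape(-1,2)
a=np.radians(16.2);ux=np.array([np.cos(a),np.sin(a),0]);uy=np.array([-np.sin(a),np.cos(a),0]);uz=np.array([0,0,1])
T=np.array(r.observe()['tool_pos']);x0,y0,w,h,s=205,310,110,85,7
I=cv2.resize(c['pixels'][y0:y0+h,x0:x0+w],None,fx=s,fy=s,interpolation=cv2.INTER_CUBIC)
I=cv2.convertScaleAbs(I,alpha=2.0,beta=20)
for ys in ((-.036,-.021),(.021,.036)):
    q=[tuple(int(v) for v in ((p+.5-[x0,y0])*s)) for p in pj(c,[T+x*ux+y*uy+z*uz for x in(-.011,.011) for y in ys for z in(-.007,.03)])]
    for i in range(8):
        for b in (1,2,4):
            if not i&b: cv2.line(I,q[i],q[i|b],(255,0,255),1)
cv2.imwrite('pics/c6.png',I)
E
```

```text
t: 15.9
tool_pos: [0.3852, -0.3521, 0.0157]
ee_rot: [-3.141, 0.0, 0.283]
force: [0.6, -1.2, 0.2]
opening: 0.5
finger_force: 0.0
```

View pics/c6.png

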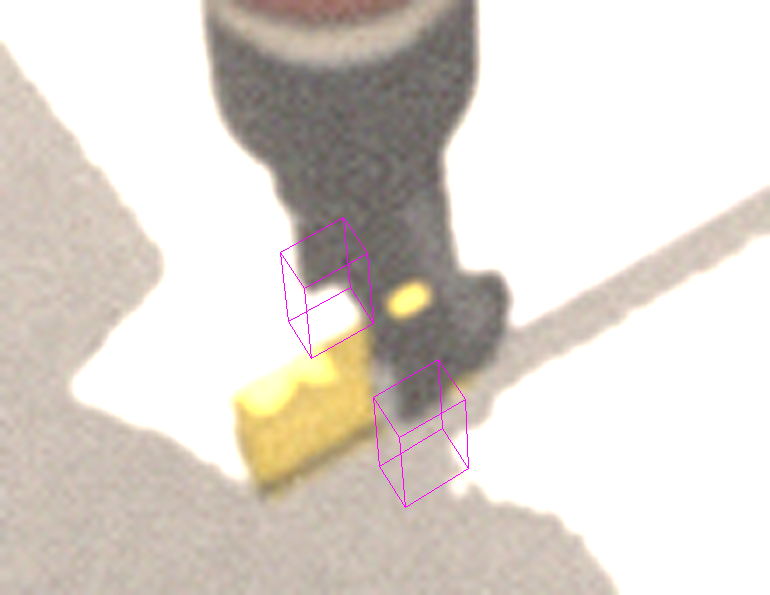

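The fingertips look about 30 mm higher in the picture (near tip at about (415,415) in the crop) than the stated TCP implies, so they closed above the grip. I'll probe downward gently and watch the force.

```bash
python3 -m jog '[{"translation":[0,0,0.02],"dr":[0,0,0],"fingers":0.6},{"translation":[0,0,0.02],"dr":[0,0,0],"fingers":0.6},{"translation":[0,0,0.02],"dr":[0,0,0],"fingers":0.6},{"translation":[0,0,0.02],"dr":[0,0,0],"fingers":0.6},{"translation":[0,0,0.02],"dr":[0,0,0],"fingers":0.6},{"translation":[0,0,0.02],"dr":[0,0,0],"fingers":0.6},{"translation":[0,0,0.02],"dr":[0,0,0],"fingers":0.6},{"translation":[0,0,0.02],"dr":[0,0,0],"fingers":0.6},{"translation":[0,0,0],"dr":[0,0,0],"fingers":0.6},{"translation":[0,0,0],"dr":[0,0,0],"fingers":0.6}]'
```

```text
t: 17.2
tool_pos: [0.3852, -0.3522, 0.0062]
ee_rot: [-3.142, 0.0, 0.283]
force: [0.2, -1.0, 0.6]
opening: 0.601
finger_force: 0.0
```

```bash
python3 -m jog '[{"translation":[0,0,0.02],"dr":[0,0,0],"fingers":0.6},{"translation":[0,0,0.02],"dr":[0,0,0],"fingers":0.6},{"translation":[0,0,0.02],"dr":[0,0,0],"fingers":0.6},{"translation":[0,0,0.02],"dr":[0,0,0],"fingers":0.6},{"translation":[0,0,0.02],"dr":[0,0,0],"fingers":0.6},{"translation":[0,0,0.02],"dr":[0,0,0],"fingers":0.6},{"translation":[0,0,0.02],"dr":[0,0,0],"fingers":0.6},{"translation":[0,0,0.02],"dr":[0,0,0],"fingers":0.6},{"translation":[0,0,0],"dr":[0,0,0],"fingers":0.6},{"translation":[0,0,0],"dr":[0,0,0],"fingers":0.6}]'
```

```text
t: 18.45
tool_pos: [0.3852, -0.3521, -0.0034]
ee_rot: [-3.141, 0.0, 0.283]
force: [-0.5, -0.1, -0.2]
opening: 0.604
finger_force: 0.0
```

```bash
python3 -m jog '[{"translation":[0,0,0.05],"dr":[0,0,0],"fingers":0.6},{"translation":[0,0,0.05],"dr":[0,0,0],"fingers":0.6},{"translation":[0,0,0.05],"dr":[0,0,0],"fingers":0.6},{"translation":[0,0,0.04],"dr":[0,0,0],"fingers":0.6},{"translation":[0,0,0],"dr":[0,0,0],"fingers":0},{"translation":[0,0,0],"dr":[0,0,0],"fingers":0},{"translation":[0,0,0],"dr":[0,0,0],"fingers":0},{"translation":[0,0,0],"dr":[0,0,0],"fingers":0},{"translation":[0,0,0],"dr":[0,0,0],"fingers":0},{"translation":[0,0,0],"dr":[0,0,0],"fingers":0}]'
python3 - <<'E'
from h import *
o=r.observe();print(o['joint_positions'],o['force'],o['wrist_torque'])
i=shot('side')['pixels'][300:400,190:350];cv2.imwrite('pics/c7.png',cv2.resize(i,(800,500),interpolation=cv2.INTER_CUBIC))
E
```

```text
t: 19.7
tool_pos: [0.3853, -0.3523, -0.0147]
ee_rot: [3.141, -0.0, 0.283]
force: [-0.3, 0.1, 0.5]
opening: 0.25
finger_force: 59.1
[-8.91808022e-01  2.63746303e-01  1.94502835e+00 -3.68980286e-05
  9.32661212e-01  3.96344140e-01] [-0.34488854  0.0864511   0.45855097] [ 0.01236695 -0.01546186  0.03593289]
```

It's gripped (opening 0.25, 59 N), with spanner origin height = reading + 14.7 mm. Next I'll lift and measure the ring accurately.

```bash
python3 -m jog '[{"translation":[0,0,-0.1],"dr":[0,0,0],"fingers":0},{"translation":[0,0,-0.2],"dr":[0,0,0],"fingers":0},{"translation":[0,0,-0.3],"dr":[0,0,0],"fingers":0},{"translation":[0,0,-0.4],"dr":[0,0,0],"fingers":0},{"translation":[0,0,-0.4],"dr":[0,0,0],"fingers":0},{"translation":[0,0,-0.4],"dr":[0,0,0],"fingers":0},{"translation":[0,0,-0.4],"dr":[0,0,0],"fingers":0},{"translation":[0,0,-0.3],"dr":[0,0,0],"fingers":0},{"translation":[0,0,-0.2],"dr":[0,0,0],"fingers":0},{"translation":[0,0,0],"dr":[0,0,0],"fingers":0}]'
cat >> h.py <<'E'
def pj(c,P): return cv2.projectPoints(np.array(P,float).reshape(-1,3),np.array(c['rvec'],float),np.array(c['tvec'],float),np.array(c['mtx']),np.array([c['k1'],0,0,0],float))[0].reshape(-1,2)
def near(n,c,k=3,p=.4):
    L=[x for x in r.pinpoint(n,c)[:1] if x['p']>p];return np.array(L[0]['location']) if L else np.full(3,np.nan)
def both(names,k=3):
    out={}
    for cn in('top','side'):
        cs=[r.camera(cn) for _ in range(k)]
        for n in names:
            v=np.array([near(n,c) for c in cs]);out[n,cn]=np.nanmedian(v,0);print(n,cn,out[n,cn].round(4),np.nanstd(v,0).round(4))
    return out
E
python3 - <<'E'
from h import *
o=both(['ring_seat','ring_mark','spanner','spanner_grip'])
for cn in('top','side'):
    d=o['ring_mark',cn]-o['ring_seat',cn];print('mark ang',np.degrees(np.arctan2(d[1],d[0])),np.hypot(d[0],d[1]))
    d=o['spanner',cn]-o['spanner_grip',cn];print('spanner ang',np.degrees(np.arctan2(d[1],d[0])),d)
a=shot('top')
hsv=cv2.cvtColor(a['pixels'],cv2.COLOR_BGR2HSV)[160:250,220:310]
m=((hsv[...,0]>12)&(hsv[...,0]<32)&(hsv[...,1]>110)&(hsv[...,2]>70)).astype(np.uint8)
n,l,st,ce=cv2.connectedComponentsWithStats(m);i=1+np.argmax(st[1:,4])
k=max(cv2.findContours((l==i).astype(np.uint8),0,1)[0],key=len);e=cv2.fitEllipse(cv2.convexHull(k)+[220,160]);print(e,onz(a,e[0],.084))
P=a['pixels'].astype(int);red=((P[...,2]>110)&(P[...,1]<70)&(P[...,0]<70))
for b in ((240,220,258,240),(270,184,288,204)):
    q=np.argwhere(red[b[1]:b[3],b[0]:b[2]])[:,::-1].mean(0)+b[:2];print(q,onz(a,q,.084),onz(a,q,.07))
ob=r.observe();print(ob['tool_pos'],ob['opening'],ob['finger_force'],ob['force'],ob['wrist_torque']);tilt()
E
```

```text
t: 21.0
tool_pos: [0.3856, -0.3527, 0.1482]
ee_rot: [3.14, -0.001, 0.283]
force: [0.1, -0.0, -3.3]
opening: 0.249
finger_force: 58.8
ring_seat top [0.5695 0.0436 0.0738] [0.002  0.0007 0.0004]
ring_mark top [0.5937 0.0058 0.0835] [0.0008 0.0006 0.0015]
spanner top [ 0.4954 -0.3207  0.163 ] [0.0013 0.0022 0.0009]
spanner_grip top [ 0.3848 -0.3538  0.1835] [0.0005 0.0003 0.0007]
ring_seat side [0.5714 0.0437 0.0742] [0.0006 0.0018 0.0008]
ring_mark side [0.591  0.003  0.0798] [0.002  0.0008 0.0002]
spanner side [ 0.4931 -0.3183  0.1629] [0.0003 0.001  0.0018]
spanner_grip side [ 0.3836 -0.3488  0.1847] [0.0002 0.0009 0.0007]
mark ang -57.37215525051824 0.04488295890424338
spanner ang 16.677864326382032 [ 0.11065  0.03315 -0.0205 ]
mark ang -64.25623592318668 0.04524030282834099
spanner ang 15.564583638607354 [ 0.1095  0.0305 -0.0218]
((261.4522399902344, 203.09014892578125), (43.129127502441406, 43.83625793457031), 74.63645935058594) [0.56767128 0.04297235 0.084     ]
[248.12 228.2 ] [0.50812152 0.0723618  0.084     ] [0.51005232 0.07350718 0.07      ]
[278.625 193.625] [0.5908305  0.00332005 0.084     ] [0.59387411 0.00353651 0.07      ]
[ 0.38519085 -0.35219329  0.14715821] 0.2471436653125199 58.806445598602295 [ 0.60896068  1.48286112 -2.75473573] [-0.00726576  0.07936519 -0.02203255]
level dr [-0.001  0.001 -0.   ]
```

```bash
python3 -c "
from h import *
plan([(.4555,.044,.147,-.3,8),(.4555,.044,.095,-.3,2)])"
```

```text
at [ 0.3852 -0.3522  0.1472] 16.2 q [-0.89  0.03  1.86 -0.    1.25  0.4 ]
{"translation":[0.371, -0.752, 0.0],"dr":[0,0,0.41],"fingers":}
{"translation":[0.344, -0.765, 0.0],"dr":[0,0,0.41],"fingers":}
{"translation":[0.316, -0.777, 0.0],"dr":[0,0,0.41],"fingers":}
{"translation":[0.288, -0.787, 0.0],"dr":[0,0,0.41],"fingers":}
{"translation":[0.259, -0.797, 0.0],"dr":[0,0,0.41],"fingers":}
{"translation":[0.23, -0.806, 0.0],"dr":[0,0,0.41],"fingers":}
{"translation":[0.201, -0.814, 0.0],"dr":[0,0,0.41],"fingers":}
{"translation":[0.172, -0.821, 0.0],"dr":[0,0,0.41],"fingers":}
{"translation":[0.0, -0.0, 0.433],"dr":[0,0,-0.00],"fingers":}
{"translation":[0.0, -0.0, 0.433],"dr":[0,0,-0.00],"fingers":}
```

```bash
python3 -m jog '[{"translation":[0.371,-0.752,0],"dr":[0,0,0.41],"fingers":0},{"translation":[0.344,-0.765,0],"dr":[0,0,0.41],"fingers":0},{"translation":[0.316,-0.777,0],"dr":[0,0,0.41],"fingers":0},{"translation":[0.288,-0.787,0],"dr":[0,0,0.41],"fingers":0},{"translation":[0.26,-0.797,0],"dr":[0,0,0.41],"fingers":0},{"translation":[0.23,-0.806,0],"dr":[0,0,0.41],"fingers":0},{"translation":[0.2,-0.814,0],"dr":[0,0,0.41],"fingers":0},{"translation":[0.172,-0.82,0],"dr":[0,0,0.41],"fingers":0},{"translation":[0,0,0.433],"dr":[0,0,0],"fingers":0},{"translation":[0,0,0.433],"dr":[0,0,0],"fingers":0}]'
python3 - <<'E'
from h import *
o=both(['ring_seat','ring_mark','spanner','spanner_grip'],3)
for cn in('top','side'):
    d=o['spanner',cn]-o['spanner_grip',cn];print('spanner ang',np.degrees(np.arctan2(d[1],d[0])),o['spanner',cn]-o['ring_seat',cn])
ob=r.observe();print(ob['tool_pos'],np.degrees(ob['ee_rot'][2]),ob['joint_positions'])
i=shot('side')['pixels'][170:270,220:340];j=shot('top')['pixels'][150:250,210:310]
cv2.imwrite('pics/c8.png',np.hstack([cv2.resize(i,(432,360),interpolation=cv2.INTER_CUBIC),cv2.resize(j,(360,360),interpolation=cv2.INTER_CUBIC)]))
E
```

```text
t: 23.8
tool_pos: [0.4557, 0.0451, 0.0951]
ee_rot: [-3.142, -0.001, -0.001]
force: [-0.4, -0.4, -2.4]
opening: 0.244
finger_force: 59.6
ring_seat top [0.5695 0.0444 0.0748] [0.0008 0.0014 0.0004]
ring_mark top [0.5942 0.0058 0.0825] [0.0005 0.0013 0.0016]
spanner top [0.5693 0.0442 0.1079] [0.0015 0.0012 0.0017]
spanner_grip top [0.4527 0.0443 0.132 ] [0.0003 0.0005 0.0023]
ring_seat side [0.5713 0.0447 0.0743] [0.0012 0.0016 0.0007]
ring_mark side [0.5923 0.0042 0.0818] [0.0005 0.0002 0.0002]
spanner side [0.5679 0.0453 0.1125] [0.0023 0.0001 0.0012]
spanner_grip side [0.4566 0.0471 0.1341] [0.0009 0.0007 0.0007]
spanner ang -0.04913873539058045 [-0.0002 -0.0002  0.0331]
spanner ang -0.9265356074439967 [-0.0034  0.0006  0.0382]
[0.4552235  0.044087   0.09522244] -0.20354365369977478 [-7.62415141e-02 -6.77704329e-02  2.05952050e+00  9.95440702e-05
  1.15000395e+00  1.49806666e+00]
```

View pics/c8.png

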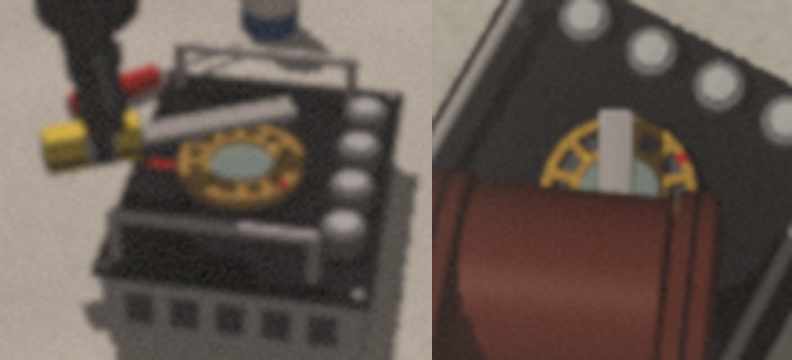

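The spanner bar sits over opposite holes, with its upper end at about (615,130) in the top crop and the ring mark at (681,158). I'll lower it part-way and check the force.

```bash
python3 -m jog '[{"translation":[0.017,0,0.1],"dr":[0,0,0],"fingers":0},{"translation":[0,0,0.1],"dr":[0,0,0],"fingers":0},{"translation":[0,0,0.1],"dr":[0,0,0],"fingers":0},{"translation":[0,0,0.05],"dr":[0,0,0],"fingers":0},{"translation":[0,0,0.03],"dr":[0,0,0],"fingers":0},{"translation":[0,0,0.03],"dr":[0,0,0],"fingers":0},{"translation":[0,0,0.03],"dr":[0,0,0],"fingers":0},{"translation":[0,0,0.03],"dr":[0,0,0],"fingers":0},{"translation":[0,0,0.03],"dr":[0,0,0],"fingers":0},{"translation":[0,0,0],"dr":[0,0,0],"fingers":0}]'
python3 -c "
from h import *
o=r.observe();print(o['tool_pos'],o['force'],o['wrist_torque'],o['finger_force'])"
```

```text
t: 26.65
tool_pos: [0.4561, 0.0441, 0.0651]
ee_rot: [-3.141, 0.0, -0.004]
force: [-0.5, -0.1, -2.1]
opening: 0.249
finger_force: 59.5
[0.45611087 0.04409228 0.06507553] [-0.51968274 -0.0698513  -2.07087971] [-0.00370107  0.05925608 -0.02932806] 59.476935267448425
```

```bash
python3 -m jog '[{"translation":[0,0,0.035],"dr":[0,0,0],"fingers":0},{"translation":[0,0,0.033],"dr":[0,0,0],"fingers":0},{"translation":[0.007,-0.166,0],"dr":[0,0,1],"fingers":0},{"translation":[0.007,-0.166,0],"dr":[0,0,1],"fingers":0},{"translation":[0.007,-0.166,0],"dr":[0,0,1],"fingers":0},{"translation":[0.007,-0.166,0],"dr":[0,0,1],"fingers":0},{"translation":[0.007,-0.166,0],"dr":[0,0,1],"fingers":0},{"translation":[0.007,-0.166,0],"dr":[0,0,1],"fingers":0},{"translation":[0.007,-0.166,0],"dr":[0,0,1],"fingers":0},{"translation":[0.007,-0.166,0],"dr":[0,0,1],"fingers":0}]'
cat >> h.py <<'E'
def st():
    o=r.observe();p=o['tool_pos'];y=o['ee_rot'][2];print(round(o['t'],2),p.round(4),round(np.degrees(y),1),'spanner',(p+[.1144*np.cos(y),.1144*np.sin(y),.0147]).round(4),'q6',o['joint_positions'][5],o['force'].round(1),o['finger_force'])
E
python3 -c "
from h import *
st();tilt()
c=shot('top');print(near('ring_mark',c),near('spanner',c))
c=shot('side');print(near('ring_mark',c),near('spanner',c),near('spanner_grip',c))"
```

```text
t: 27.9
tool_pos: [0.4829, 0.117, 0.0608]
ee_rot: [3.14, 0.0, -0.705]
force: [0.2, -4.5, -3.3]
opening: 0.246
finger_force: 59.6
27.9 [0.4829 0.117  0.0608] -40.4 spanner [0.5701 0.0429 0.0755] q6 2.3556839812688204 [ 0.2 -4.5 -3.3] 59.64554250240326
level dr [0.019 0.    0.   ]
[0.5663 0.0009 0.0855] [0.5688 0.0439 0.0778]
[ 0.5649 -0.0028  0.0791] [0.4842 0.1209 0.0988] [0.4832 0.1217 0.0975]
```

```bash
python3 -m jog '[{"translation":[0.007,-0.166,0],"dr":[0,0,1],"fingers":0},{"translation":[0.007,-0.166,0],"dr":[0,0,1],"fingers":0},{"translation":[0.007,-0.166,0],"dr":[0,0,1],"fingers":0},{"translation":[0.003,0.116,0],"dr":[0,0,-0.7],"fingers":0},{"translation":[0,0,-0.08],"dr":[0,0,0],"fingers":0},{"translation":[0,0,-0.16],"dr":[0,0,0],"fingers":0},{"translation":[0,0,-0.16],"dr":[0,0,0],"fingers":0},{"translation":[0.007,0.166,0],"dr":[0,0,-1],"fingers":0},{"translation":[0.007,0.166,0],"dr":[0,0,-1],"fingers":0},{"translation":[0.007,0.166,0],"dr":[0,0,-1],"fingers":0}]'
python3 -m jog '[{"translation":[0.007,0.166,0],"dr":[0,0,-1],"fingers":0},{"translation":[0.007,0.166,0],"dr":[0,0,-1],"fingers":0},{"translation":[0.007,0.166,0],"dr":[0,0,-1],"fingers":0},{"translation":[0.007,0.166,0],"dr":[0,0,-1],"fingers":0},{"translation":[0.007,0.166,0],"dr":[0,0,-1],"fingers":0},{"translation":[0.007,0.166,0],"dr":[0,0,-1],"fingers":0},{"translation":[0.007,0.166,0],"dr":[0,0,-1],"fingers":0},{"translation":[0.007,0.166,0],"dr":[0,0,-1],"fingers":0},{"translation":[0.007,0.166,0],"dr":[0,0,-1],"fingers":0},{"translation":[0,0,0],"dr":[0,0,0],"fingers":0}]'
python3 - <<'E'
from h import *
st();tilt()
o=both(['ring_seat','ring_mark','spanner','spanner_grip'],2)
for cn in('top','side'):
    d=o['spanner',cn]-o['spanner_grip',cn];e=o['ring_mark',cn]-o['ring_seat',cn]
    print('spanner ang',np.degrees(np.arctan2(d[1],d[0])),'mark',np.degrees(np.arctan2(e[1],e[0])),o['spanner',cn]-o['ring_seat',cn])
a=shot('top','top9.png');P=a['pixels'].astype(int);red=((P[...,2]>110)&(P[...,1]<70)&(P[...,0]<70))
b=(240,180,290,232);q=np.argwhere(red[b[1]:b[3],b[0]:b[2]])[:,::-1]+b[:2];print(q.tolist())
E
```

```text
t: 29.5
tool_pos: [0.4791, 0.1121, 0.0862]
ee_rot: [-3.141, -0.001, -0.638]
force: [-0.1, 0.7, -2.1]
opening: 0.243
finger_force: 59.7
t: 30.75
tool_pos: [0.4578, 0.0269, 0.0861]
ee_rot: [3.141, -0.001, 0.143]
force: [-1.2, -0.4, -2.2]
opening: 0.245
finger_force: 59.7
30.75 [0.4578 0.0269 0.0861] 8.2 spanner [0.5711 0.0432 0.1008] q6 1.3144240020034281 [-1.2 -0.4 -2.2] 59.70027208328247
level dr [ 0.004 -0.016 -0.   ]
ring_seat top [0.5674 0.0457 0.0711] [0.     0.0018 0.0008]
ring_mark top [0.5543 0.0012 0.0836] [0.0005 0.0004 0.0009]
spanner top [0.5694 0.0424 0.1036] [0.0002 0.001  0.0004]
spanner_grip top [0.5062 0.1559 0.062 ] [0.0492 0.1284 0.0612]
ring_seat side [0.5696 0.0428 0.0733] [0.0019 0.0015 0.0003]
ring_mark side [ 5.502e-01 -1.000e-04  7.990e-02] [0.0005 0.002  0.0017]
spanner side [0.5689 0.0469 0.1016] [0.0002 0.0007 0.0003]
spanner_grip side [0.4563 0.0315 0.1251] [0.0012 0.001  0.0004]
spanner ang -60.889706562671215 mark -106.42093910186036 [ 0.00195 -0.0033   0.03245]
spanner ang 7.762895304881969 mark -114.35826572213186 [-0.00075  0.0041   0.0283 ]
[[243, 226], [240, 227], [242, 227], [244, 227], [245, 227], [246, 227], [247, 227], [242, 228], [245, 228], [246, 228], [248, 228], [250, 228], [251, 228], [252, 228], [255, 228], [241, 229], [242, 229], [244, 229], [248, 229], [249, 229], [250, 229], [252, 229], [254, 229], [255, 229], [257, 229], [259, 229], [263, 229], [242, 230], [244, 230], [245, 230], [246, 230], [247, 230], [249, 230], [251, 230], [252, 230], [254, 230], [255, 230], [256, 230], [257, 230], [259, 230], [260, 230], [261, 230], [263, 230], [264, 230], [241, 231], [244, 231], [249, 231], [250, 231], [251, 231], [253, 231], [254, 231], [257, 231], [258, 231], [260, 231], [262, 231], [263, 231], [266, 231], [267, 231]]
```

```bash
python3 -m jog '[{"translation":[-0.01,0,0.1],"dr":[0,0,0],"fingers":0},{"translation":[0,0,0.1],"dr":[0,0,0],"fingers":0},{"translation":[0,0,0.05],"dr":[0,0,0],"fingers":0},{"translation":[0,0,0.025],"dr":[0,0,0],"fingers":0},{"translation":[0,0,0.025],"dr":[0,0,0],"fingers":0},{"translation":[0,0,0.025],"dr":[0,0,0],"fingers":0},{"translation":[0,0,0.025],"dr":[0,0,0],"fingers":0},{"translation":[0,0,0],"dr":[0,0,0],"fingers":0},{"translation":[0,0,0],"dr":[0,0,0],"fingers":0},{"translation":[0,0,0],"dr":[0,0,0],"fingers":0}]'
python3 -c "
from h import *
st()"
```

```text
t: 33.05
tool_pos: [0.4566, 0.0273, 0.0642]
ee_rot: [-3.142, -0.0, 0.145]
force: [-0.5, -0.1, -2.7]
opening: 0.245
finger_force: 59.7
33.05 [0.4566 0.0273 0.0642] 8.3 spanner [0.5698 0.0438 0.0789] q6 1.3128716268263827 [-0.5 -0.1 -2.7] 59.70011651515961
```

```bash
python3 -m jog '[{"translation":[0,0,0.053],"dr":[0,0,0],"fingers":0},{"translation":[0.007,-0.166,0],"dr":[0,0,1],"fingers":0},{"translation":[0.007,-0.166,0],"dr":[0,0,1],"fingers":0},{"translation":[0.007,-0.166,0],"dr":[0,0,1],"fingers":0},{"translation":[0.007,-0.166,0],"dr":[0,0,1],"fingers":0},{"translation":[0.007,-0.166,0],"dr":[0,0,1],"fingers":0},{"translation":[0.007,-0.166,0],"dr":[0,0,1],"fingers":0},{"translation":[0.007,-0.166,0],"dr":[0,0,1],"fingers":0},{"translation":[0.007,-0.166,0],"dr":[0,0,1],"fingers":0},{"translation":[0.007,-0.166,0],"dr":[0,0,1],"fingers":0}]'
python3 -c "
from h import *
st()"
python3 -m jog '[{"translation":[0.007,-0.166,0],"dr":[0,0,1],"fingers":0},{"translation":[0.007,-0.166,0],"dr":[0,0,1],"fingers":0},{"translation":[0.007,-0.166,0],"dr":[0,0,1],"fingers":0},{"translation":[0.003,-0.1,0],"dr":[0,0,0.6],"fingers":0},{"translation":[0.003,0.116,0],"dr":[0,0,-0.7],"fingers":0},{"translation":[0,0,-0.08],"dr":[0,0,0],"fingers":0},{"translation":[0,0,-0.16],"dr":[0,0,0],"fingers":0},{"translation":[0,0,-0.16],"dr":[0,0,0],"fingers":0},{"translation":[0.007,0.166,0],"dr":[0,0,-1],"fingers":0},{"translation":[0.007,0.166,0],"dr":[0,0,-1],"fingers":0}]'
python3 -c "
from h import *
st()"
python3 -m jog '[{"translation":[0.007,0.166,0],"dr":[0,0,-1],"fingers":0},{"translation":[0.007,0.166,0],"dr":[0,0,-1],"fingers":0},{"translation":[0.007,0.166,0],"dr":[0,0,-1],"fingers":0},{"translation":[0.007,0.166,0],"dr":[0,0,-1],"fingers":0},{"translation":[0.007,0.166,0],"dr":[0,0,-1],"fingers":0},{"translation":[0.007,0.166,0],"dr":[0,0,-1],"fingers":0},{"translation":[0.007,0.166,0],"dr":[0,0,-1],"fingers":0},{"translation":[0.007,0.166,0],"dr":[0,0,-1],"fingers":0},{"translation":[0.007,0.166,0],"dr":[0,0,-1],"fingers":0},{"translation":[0.007,0.166,0],"dr":[0,0,-1],"fingers":0}]'
python3 - <<'E'
from h import *
st()
for n,C in(('top',[.5695,.0435]),('side',[.5705,.0435])):
    c=shot(n);m=near('ring_mark',c);print(m,np.degrees(np.arctan2(m[1]-C[1],m[0]-C[0])),near('spanner',c))
E
```

```text
t: 34.3
tool_pos: [0.4779, 0.112, 0.0606]
ee_rot: [3.141, -0.0, -0.643]
force: [1.5, -1.9, -2.8]
opening: 0.247
finger_force: 59.6
34.3 [0.4779 0.112  0.0606] -36.8 spanner [0.5695 0.0434 0.0753] q6 2.2840727371288727 [ 1.5 -1.9 -2.8] 59.60806846618652
t: 35.55
tool_pos: [0.484, 0.1192, 0.0861]
ee_rot: [-3.14, -0.001, -0.716]
force: [0.1, 0.2, -2.4]
opening: 0.245
finger_force: 59.7
35.55 [0.484  0.1192 0.0861] -41.0 spanner [0.5703 0.0441 0.1008] q6 2.3701309852942902 [ 0.1  0.2 -2.4] 59.71019446849823
t: 36.8
tool_pos: [0.457, 0.0261, 0.086]
ee_rot: [3.141, -0.001, 0.156]
force: [-0.0, 0.5, -2.1]
opening: 0.247
finger_force: 59.7
36.8 [0.457  0.0261 0.086 ] 8.9 spanner [0.57   0.0439 0.1007] q6 1.299191010868608 [-0.   0.5 -2.1] 59.667425751686096
[nan nan nan] nan [0.57   0.0443 0.1005]
[0.5211 0.0374 0.0797] -172.9606488444487 [0.5679 0.0434 0.101 ]
```

```bash
python3 -m jog '[{"translation":[0,0,0.1],"dr":[0,0,0],"fingers":0},{"translation":[0,0,0.1],"dr":[0,0,0],"fingers":0},{"translation":[0,0,0.05],"dr":[0,0,0],"fingers":0},{"translation":[0,0,0.025],"dr":[0,0,0],"fingers":0},{"translation":[0,0,0.025],"dr":[0,0,0],"fingers":0},{"translation":[0,0,0.025],"dr":[0,0,0],"fingers":0},{"translation":[0,0,0.025],"dr":[0,0,0],"fingers":0},{"translation":[0,0,0],"dr":[0,0,0],"fingers":0},{"translation":[0,0,0],"dr":[0,0,0],"fingers":0},{"translation":[0,0,0],"dr":[0,0,0],"fingers":0}]'
python3 -m jog '[{"translation":[0,0,0.06],"dr":[0,0,0],"fingers":0},{"translation":[0.007,-0.166,0],"dr":[0,0,1],"fingers":0},{"translation":[0.007,-0.166,0],"dr":[0,0,1],"fingers":0},{"translation":[0.007,-0.166,0],"dr":[0,0,1],"fingers":0},{"translation":[0.007,-0.166,0],"dr":[0,0,1],"fingers":0},{"translation":[0.007,-0.166,0],"dr":[0,0,1],"fingers":0},{"translation":[0.007,-0.166,0],"dr":[0,0,1],"fingers":0},{"translation":[0.007,-0.166,0],"dr":[0,0,1],"fingers":0},{"translation":[0,0,0],"dr":[0,0,0],"fingers":0},{"translation":[0,0,0],"dr":[0,0,0],"fingers":0}]'
python3 - <<'E'
from h import *
st()
o=r.observe();print(o['wrist_torque'])
for n,C in(('top',[.5695,.0435]),('side',[.5705,.0435])):
    c=shot(n);m=near('ring_mark',c);print(m,np.degrees(np.arctan2(m[1]-C[1],m[0]-C[0])),near('spanner',c))
E
```

```text
t: 38.35
tool_pos: [0.4565, 0.0264, 0.0641]
ee_rot: [-3.142, -0.0, 0.153]
force: [-0.3, -0.0, -1.7]
opening: 0.239
finger_force: 59.7
t: 39.6
tool_pos: [0.4664, 0.0943, 0.0602]
ee_rot: [-3.142, 0.001, -0.456]
force: [0.6, 0.2, -3.1]
opening: 0.246
finger_force: 59.7
39.6 [0.4664 0.0943 0.0602] -26.1 spanner [0.5692 0.044  0.0749] q6 2.059737866291133 [ 0.6  0.2 -3.1] 59.69984471797943
[0.00937196 0.06890618 0.0120948 ]
[0.5251 0.061  0.0854] 158.48841105098964 [0.5699 0.0433 0.0778]
[0.5272 0.0612 0.0806] 157.76643522707298 [0.5659 0.0439 0.0747]
```

```bash
python3 -m jog '[{"translation":[0.001,-0.066,0],"dr":[0,0,0.4],"fingers":0},{"translation":[0.001,-0.066,0],"dr":[0,0,0.4],"fingers":0},{"translation":[0.001,-0.066,0],"dr":[0,0,0.4],"fingers":0},{"translation":[0,0,0],"dr":[0,0,0],"fingers":0},{"translation":[0,0,0],"dr":[0,0,0],"fingers":0},{"translation":[0,0,0],"dr":[0,0,0],"fingers":0},{"translation":[0,0,0],"dr":[0,0,0],"fingers":0},{"translation":[0,0,0],"dr":[0,0,0],"fingers":0},{"translation":[0,0,0],"dr":[0,0,0],"fingers":0},{"translation":[0,0,0],"dr":[0,0,0],"fingers":0}]'
python3 - <<'E'
from h import *
st()
o=r.observe();print(o['wrist_torque'])
for n,C in(('top',[.5695,.0435]),('side',[.5705,.0435])):
    c=shot(n);m=near('ring_mark',c);print(m,np.degrees(np.arctan2(m[1]-C[1],m[0]-C[0])),near('spanner',c))
E
```

```text
t: 41.15
tool_pos: [0.4723, 0.1045, 0.0603]
ee_rot: [3.141, 0.0, -0.562]
force: [-2.1, -5.8, -2.0]
opening: 0.248
finger_force: 59.9
41.15 [0.4723 0.1045 0.0603] -32.2 spanner [0.5691 0.0435 0.075 ] q6 2.1877223087301676 [-2.1 -5.8 -2. ] 59.87222492694855
[-0.84782695  0.34780109  0.35204288]
[0.531  0.0709 0.084 ] 144.56098642946597 [0.5682 0.0461 0.0761]
[0.5284 0.0664 0.0829] 151.4563297220327 [0.5659 0.0462 0.0748]
```

```bash
python3 -m jog '[{"translation":[0.001,-0.05,0],"dr":[0,0,0.3],"fingers":0},{"translation":[0.001,-0.033,0],"dr":[0,0,0.2],"fingers":0},{"translation":[0,0,0],"dr":[0,0,0],"fingers":0},{"translation":[0,0,0],"dr":[0,0,0],"fingers":0},{"translation":[0,0,0],"dr":[0,0,0],"fingers":0},{"translation":[0,0,0],"dr":[0,0,0],"fingers":0},{"translation":[0,0,0],"dr":[0,0,0],"fingers":0},{"translation":[0,0,0],"dr":[0,0,0],"fingers":0},{"translation":[0,0,0],"dr":[0,0,0],"fingers":0},{"translation":[0,0,0],"dr":[0,0,0],"fingers":0}]'
python3 - <<'E'
from h import *
st()
o=r.observe();print(o['wrist_torque'])
E
```

```text
t: 42.7
tool_pos: [0.4736, 0.1066, 0.06]
ee_rot: [3.135, 0.001, -0.602]
force: [-7.5, -13.6, 3.2]
opening: 0.243
finger_force: 64.4
42.7 [0.4736 0.1066 0.06  ] -34.5 spanner [0.5679 0.0418 0.0747] q6 2.237426110593169 [ -7.5 -13.6   3.2] 64.4222366809845
[-2.29330957  1.18433079  1.6700587 ]
```

The push is reacted at about 1.8 N m, so the ring is at its stop. I'll back off, lift out and carry the spanner back to the bench.

```bash
python3 -m jog '[{"translation":[0.004,0.1,0],"dr":[0,0,-0.6],"fingers":0},{"translation":[0.004,0.1,0],"dr":[0,0,-0.6],"fingers":0},{"translation":[0,0,0],"dr":[0,0,0],"fingers":0},{"translation":[0,0,-0.08],"dr":[0,0,0],"fingers":0},{"translation":[0,0,-0.16],"dr":[0,0,0],"fingers":0},{"translation":[0,0,-0.3],"dr":[0,0,0],"fingers":0},{"translation":[0,0,-0.4],"dr":[0,0,0],"fingers":0},{"translation":[0,0,-0.4],"dr":[0,0,0],"fingers":0},{"translation":[0,0,-0.3],"dr":[0,0,0],"fingers":0},{"translation":[0,0,0],"dr":[0,0,0],"fingers":0}]'
python3 - <<'E'
from h import *
st();tilt()
for n,C in(('top',[.5695,.0435]),('side',[.5705,.0435])):
    c=shot(n);m=near('ring_mark',c);print(m,np.degrees(np.arctan2(m[1]-C[1],m[0]-C[0])),near('spanner',c),near('spanner_grip',c))
plan([(.39,-.345,.14,10,9)])
E
```

```text
t: 43.95
tool_pos: [0.4705, 0.0988, 0.1607]
ee_rot: [-3.139, -0.003, -0.501]
force: [-1.1, -1.0, -3.4]
opening: 0.245
finger_force: 59.8
43.95 [0.4705 0.0988 0.1607] -28.7 spanner [0.5709 0.0439 0.1754] q6 2.1142908159244613 [-1.1 -1.  -3.4] 59.77555990219116
level dr [-0.025 -0.036  0.   ]
[0.5303 0.0667 0.0811] 149.3813945910906 [0.5688 0.0421 0.1753] [0.4721 0.0988 0.197 ]
[0.5279 0.0661 0.0797] 152.05331476870091 [0.5637 0.0426 0.1727] [nan nan nan]
at [0.4686 0.0986 0.158 ] -28.7 q [ 0.04 -0.09  1.95  0.    1.28  2.11]
{"translation":[0.267, 0.79, 0.033],"dr":[0,0,-0.86],"fingers":}
{"translation":[0.207, 0.808, 0.033],"dr":[0,0,-0.86],"fingers":}
{"translation":[0.146, 0.821, 0.033],"dr":[0,0,-0.86],"fingers":}
{"translation":[0.084, 0.83, 0.033],"dr":[0,0,-0.86],"fingers":}
{"translation":[0.021, 0.834, 0.033],"dr":[0,0,-0.86],"fingers":}
{"translation":[-0.041, 0.833, 0.033],"dr":[0,0,-0.86],"fingers":}
{"translation":[-0.104, 0.828, 0.033],"dr":[0,0,-0.86],"fingers":}
{"translation":[-0.166, 0.818, 0.033],"dr":[0,0,-0.86],"fingers":}
{"translation":[-0.226, 0.803, 0.033],"dr":[0,0,-0.86],"fingers":}
```

```bash
python3 -m jog '[{"translation":[0.267,0.79,0.033],"dr":[0,0,-0.86],"fingers":0},{"translation":[0.207,0.808,0.033],"dr":[0,0,-0.86],"fingers":0},{"translation":[0.146,0.82,0.033],"dr":[0,0,-0.86],"fingers":0},{"translation":[0.084,0.83,0.033],"dr":[0,0,-0.86],"fingers":0},{"translation":[0.021,0.834,0.033],"dr":[0,0,-0.86],"fingers":0},{"translation":[-0.041,0.833,0.033],"dr":[0,0,-0.86],"fingers":0},{"translation":[-0.104,0.828,0.033],"dr":[0,0,-0.86],"fingers":0},{"translation":[-0.166,0.818,0.033],"dr":[0,0,-0.86],"fingers":0},{"translation":[-0.226,0.803,0.033],"dr":[0,0,-0.86],"fingers":0},{"translation":[0,0,0],"dr":[0,0,0],"fingers":0}]'
python3 - <<'E'
from h import *
st();tilt()
c=shot('top');print(near('spanner',c),near('spanner_grip',c))
c=shot('side');print(near('spanner',c),near('spanner_grip',c))
E
```

```text
t: 45.6
tool_pos: [0.3895, -0.348, 0.1405]
ee_rot: [3.141, 0.001, 0.171]
force: [-0.2, 1.7, -1.7]
opening: 0.243
finger_force: 60.2
45.6 [ 0.3895 -0.348   0.1405] 9.8 spanner [ 0.5022 -0.3285  0.1552] q6 0.5207024152045712 [-0.2  1.7 -1.7] 60.220617055892944
level dr [0.005 0.009 0.   ]
[ 0.502  -0.3285  0.1552] [ 0.3866 -0.3476  0.1786]
[ 0.4992 -0.3204  0.154 ] [ 0.3895 -0.3408  0.1805]
```

```bash
python3 -m jog '[{"translation":[0,0,0.4],"dr":[0,0,0],"fingers":0},{"translation":[0,0,0.4],"dr":[0,0,0],"fingers":0},{"translation":[0,0,0.4],"dr":[0,0,0],"fingers":0},{"translation":[0,0,0.4],"dr":[0,0,0],"fingers":0},{"translation":[0,0,0.4],"dr":[0,0,0],"fingers":0},{"translation":[0,0,0.3],"dr":[0,0,0],"fingers":0},{"translation":[0,0,0.15],"dr":[0,0,0],"fingers":0},{"translation":[0,0,0.08],"dr":[0,0,0],"fingers":0},{"translation":[0,0,0.03],"dr":[0,0,0],"fingers":0},{"translation":[0,0,0],"dr":[0,0,0],"fingers":0}]'
python3 -c "
from h import *
st()"
```

```text
t: 47.15
tool_pos: [0.3909, -0.3453, -0.0122]
ee_rot: [3.141, -0.0, 0.174]
force: [0.4, -0.1, -3.7]
opening: 0.249
finger_force: 60.3
47.15 [ 0.3909 -0.3453 -0.0122] 10.0 spanner [ 0.5035 -0.3255  0.0025] q6 0.5215750266132478 [ 0.4 -0.1 -3.7] 60.27557730674744
```

```bash
python3 -m jog '[{"translation":[0,0,0.02],"dr":[0,0,0],"fingers":0},{"translation":[0,0,0.02],"dr":[0,0,0],"fingers":0},{"translation":[0,0,0],"dr":[0,0,0],"fingers":0},{"translation":[0,0,0],"dr":[0,0,0],"fingers":0.5},{"translation":[0,0,0],"dr":[0,0,0],"fingers":0.6},{"translation":[0,0,0],"dr":[0,0,0],"fingers":0.8},{"translation":[0,0,0],"dr":[0,0,0],"fingers":0.8},{"translation":[0,0,-0.1],"dr":[0,0,0],"fingers":0.8},{"translation":[0,0,-0.3],"dr":[0,0,0],"fingers":0.8},{"translation":[0,0,-0.5],"dr":[0,0,0],"fingers":0.8}]'
python3 -m jog '[{"translation":[0,0,-0.7],"dr":[0,0,0],"fingers":0.8},{"translation":[0,0,-0.7],"dr":[0,0,0],"fingers":0.8},{"translation":[0,0,-0.6],"dr":[0,0,0],"fingers":0.8},{"translation":[0,0,0],"dr":[0,0,0],"fingers":0.8},{"translation":[0,0,0],"dr":[0,0,0],"fingers":0.8},{"translation":[0,0,0],"dr":[0,0,0],"fingers":0.8},{"translation":[0,0,0],"dr":[0,0,0],"fingers":0.8},{"translation":[0,0,0],"dr":[0,0,0],"fingers":0.8},{"translation":[0,0,0],"dr":[0,0,0],"fingers":0.8},{"translation":[0,0,0],"dr":[0,0,0],"fingers":0.8}]'
python3 - <<'E'
from h import *
o=both(['ring_mark','spanner','spanner_grip','screwdriver','can','meter'],2)
i=shot('side')['pixels'];j=shot('top')['pixels'][150:250,210:310]
cv2.imwrite('pics/c10.png',np.hstack([i[170:400,200:430],cv2.resize(j,(230,230))]))
E
```

```text
t: 48.4
tool_pos: [0.3902, -0.3444, 0.0397]
ee_rot: [-3.14, 0.001, 0.174]
force: [0.5, -1.2, 0.1]
opening: 0.802
finger_force: 0.0
t: 49.65
tool_pos: [0.3906, -0.3449, 0.1588]
ee_rot: [-3.141, 0.0, 0.174]
force: [-0.2, -0.6, 0.1]
opening: 0.798
finger_force: 0.0
ring_mark top [0.5276 0.0681 0.083 ] [0.0014 0.001  0.0001]
spanner top [ 0.5039 -0.3255  0.0011] [0.0001 0.0006 0.0006]
spanner_grip top [ 0.3893 -0.3493  0.0222] [0.0002 0.0005 0.0001]
screwdriver top [ 5.58e-01  2.84e-01 -4.00e-04] [0.0003 0.     0.0002]
can top [ 0.6892  0.3482 -0.0034] [0.0005 0.0015 0.0012]
meter top [ 0.6102 -0.1368  0.0439] [0.0801 0.2067 0.0411]
ring_mark side [0.5251 0.0622 0.0808] [0.0007 0.0023 0.0021]
spanner side [ 5.002e-01 -3.246e-01  4.000e-04] [0.0016 0.0018 0.001 ]
spanner_grip side [ 0.3911 -0.3435  0.0234] [0.0002 0.0003 0.0006]
screwdriver side [nan nan nan] [nan nan nan]
can side [ 0.6933  0.3485 -0.0015] [0.0003 0.0023 0.0001]
meter side [ 0.6287 -0.1488  0.038 ] [0.057  0.192  0.0374]h.py:37: RuntimeWarning: All-NaN slice encountered
  v=np.array([near(n,c) for c in cs]);out[n,cn]=np.nanmedian(v,0);print(n,cn,out[n,cn].round(4),np.nanstd(v,0).round(4))
  var = nanvar(a, axis=axis, dtype=dtype, out=out, ddof=ddof,
```

View pics/c10.png

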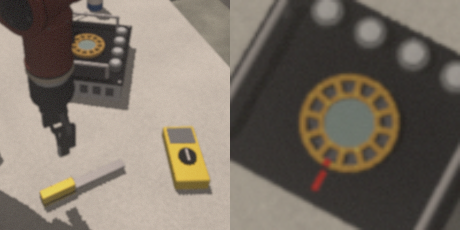

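The red ring mark at (328,163) lines up with the panel mark at (318,180). The spanner lies flat at about (85,180), the meter is in place at (186,157), and the gripper is clear, so I'll hand in.

```bash
python3 -c "
from h import *
print(r.hand_in())"
```

```text
the job is handed in; nothing more can be done
None
```

The ring was turned to its stop in three spanner swings with the red marks aligned, the spanner lies flat on the bench, and the job was handed in at about 50 s; no verdict came back. I never went near the screwdriver, can or meter, though my last readings on the meter's position were unclear.

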